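# Level the worktop stand with a spirit level

## Task

Put the spirit level into its fitted pocket on the wooden stand, pushed fully home. Then press the stand's levelling knob all the way down against its spring and, keeping it down, turn it until the bubble rests between the two lines of the vial. Finish while still holding the knob pressed down, with the bubble settled between the lines; leave the jars and the tin alone.

Things in the scene. Friction and masses are not known exactly. Their poses are not given: they have to be found in the camera images.
- level: The spirit level: an aluminium bar, 26 (its x) x 160 (its y) x 44 mm (its z) with black end caps, standing loose on the worktop; origin at the centre of its underside. On top lies a clear vial along y, 16 mm thick, 78 mm long between two black end blocks, top of the vial 59 mm above the origin. 0.16 kg. Grip it across its 26 mm width.
- bubble (a joint): The dark bubble (20 mm long) in the level's vial: its distance in m along the level's +y from the middle of the vial (range -0.028 to 0.028). It floats to the higher end, 9 mm for each 0.01 rad of tilt, and takes about 1 s to settle. The two black lines stand 14 mm either side of the middle, so the bubble is between them within 4 mm of 0. Either way round in the pocket is fine.
- stand: The stand, fixed on the worktop: a wooden board 140 (x) x 340 (y) x 16 mm whose top is about 60 mm above the worktop. Origin on the worktop under the board's centre, y along its length. It is hinged on a low foot bar at its -y end (hinge line parallel to x at y = -150 mm, z = 40 mm) and rests on a sprung levelling foot near its +y end.
- pocket (a point): Centre of the floor of the level's pocket on the board's top (45 mm toward -y from the board's centre): an open-topped aluminium trough, 29 mm (x) x 163 mm (y) inside, 12 mm deep, walls 4 mm thick, with small flared lips to 16 mm above the floor. x, y along the pocket, z square to the board; tilts with the board. The level is home when its origin is at this point.
- knob: The black levelling knob near the board's +y end (axis 135 mm from the board's centre), on an upright screw: a round flange 62 mm wide and on it a straight grip bar 56 mm long (knob's own x), 16 mm wide (own y). Origin on the axis about 66 mm above the worktop (74 mm when sprung up); flange top 13 mm, bar top 41 mm above the origin.
- knob_grip (a point): Point in the grip bar on the knob's axis, 32 mm above the knob's origin, where fingers pinch the bar's 16 mm width; the knob's axes.
- knob_turn (a joint): Turn of the knob, rad, positive clockwise from above, -1.5 to 0.8, light friction, stays put. At 0 the bar lies along the board's x. Each rad clockwise makes the knob's end of the board climb the screw by 0.035 rad (10 mm). The value at which the pressed board is level differs from start to start, -0.4 to 0.4; the knob starts at -1.1 to -0.8, so 0.4 to 1.5 rad clockwise are needed.
- spring (a joint): How far screw and board stand up on the foot's spring, rad: 0.03 when left free (knob 8.5 mm high), 0 when the knob is pressed right down; a push of about 3 N starts it and 7 to 8 N bottoms it on a firm stop. It springs up when let go, so the bubble is right only while the knob is held down. Readings are noisy, about 0.008: average them.
- tin: Bystander: a food tin 57 mm wide, 72 mm high, origin at its underside.
- jam_jar: Bystander: a jam jar 68 mm wide, 84 mm high, origin at its underside.
- jar: Bystander: a tall glass jar 89 mm wide, 166 mm high, origin at its underside.
Mind the look-alikes: they are no part of the job. Of the things that look like the level, the smaller one is meant.

How it is judged:
On the way, in this order (a step that is already met when the one before it is completed fails the run):
1. the level is fully home in its pocket (horizontal distance between level and pocket below 0.005 m and z of level in the frame of pocket below 0.0025 m and angle between the y axis of level and the y axis of pocket, either way round below 0.04 rad and angle between the z axis of level and the z axis of pocket, either way round below 0.03 rad), for 0.2 s.
2. the knob is pressed right down (value of joint spring below 0.005 rad and contact force between the fingers and knob above 2 N), for 0.1 s.
At the end, for the whole second after the job is handed in: The level sits home in the pocket (within 5 mm, its underside within 2.5 mm of the floor), untouched by the robot; the fingers still hold the knob pressed down (spring joint below 0.005 rad, more than 2 N on the knob) and the bubble rests within 4 mm of the middle, drifting less than 4 mm/s (all of step 1 and all of step 2 and contact force between each of the arm, the fingers and level below 0.2 N and value of joint bubble between -0.004 and 0.004 m and velocity of joint bubble between -0.004 and 0.004 m/s); the arm keeps its last pose, push and grip.
It fails at once if the tin is pushed more than 3 cm (distance of tin from where it was at the start of the episode above 0.03 m).
It fails at once if the jam jar is pushed more than 3 cm (distance of jam_jar from where it was at the start of the episode above 0.03 m).
It fails at once if the tall jar is pushed more than 3 cm (distance of jar from where it was at the start of the episode above 0.03 m).
It also fails if it takes over 72 s, if anything falls off the work surface, if the arm or the gripper's body presses on something with over 40 N, if the wrist force passes 120 N, or if a joint passes its speed limit or range.

## Robot

A 6-joint arm with a two-finger parallel gripper is mounted at the origin on a cart in front of the work surface, level with it; the furniture and walls round the work are solid. World frame = base frame: x ahead of the robot, y to its left, z up, the work surface at z = 0. Lengths are in m, angles in rad, forces in N, time in s.
With the tool pointing down it reaches from about 0.3 to 0.875 m from the base axis. Payload 6.4 kg.
Tool frame: the origin (TCP) lies between the finger pads; the fingertips stand 8 mm ahead of it and the grasp point (between the pads) lies 11 mm behind it; z points along the fingers, y is the direction in which the jaws open and shut (so a half turn about z gives the same grasp; the last joint's range is limited). The gripper opens to 85 mm and grips with 20 to 120 N. Pads are 22 mm wide; open, the fingers measure 114 mm over their backs; the gripper's body (76 mm by 85 mm) begins 54 mm behind the grasp point. The pads swing forward as they close: fully open they stand 13 mm farther back than shut.
Start: joints at [1.097, 0.181, 1.607, -0, 1.354, -0.206], TCP at [0.152, 0.555, 0.239] pointing down, gripper open.
Joint ranges: [-2.99, 2.99], [-0.89, 2.07], [0.3, 2.58], [-1.14, 4.28], [0, 2.63], [-3.12, 3.12]. Speed limits (rad/s): [2.57, 2.57, 3.01, 3.14, 3.14, 3.14].

## Interface

Orientations are given as a unit quaternion [w, x, y, z].
In Python, from bench import monitor, viewer, workorder, spotter gives the robot as it stands. The module is installed in compiled form; this text tells all that it offers.
- The arm moves only by the tool move_arm, never from a script. Its argument "motion" is a list of rows, each a list of 3 entries, a list of its own where there are three numbers: the shift along the tool's x, y, z in units of 60 mm (1.0 is 60 mm), then the turn, a rotation vector about the tool's x, y, z in units of 8 degrees (1.0 is 8 degrees), then the opening in per cent of the stroke, from 0 (shut) to 100 (fully open). In form: [[[dx, dy, dz], [rx, ry, rz], grip], ...]. A call has 1 to 10 rows; each row is the pose to reach, as a shift and turn from the pose commanded when the call began, along the tool's axes at that moment; what a row does not reach only later rows make up. A row lasts 1/8 s, in which the tool goes at most 62.5 mm and 10.7 degrees, less where a joint would pass 70% of its speed; a pose out of reach is approached as far as the arm can. A call with a gripper value outside its range is refused whole. The fingers move at their own pace and stop on an object; the grip force is fixed at half the most. Time passes only in rows, so rows that repeat a pose let the fingers close. It gives the time, the measured TCP pose, the force and the opening at its end, in the units of the state.
- monitor.get_obs(): the state, without advancing time (a new reading comes with each control period).
- viewer.camera(name): name is "side" or "top" or "wrist"; returns the picture (480x640x3 uint8, blue, green, red); there is no depth.
- viewer.calibration(name): a dict with "fovy" (degrees; the focal length in pixels is half the picture's height over the tangent of half this angle, whatever the lens; pixels are square), "cx", "cy" (the principal point, pixels), "distortion" ([k1, k2, p1, p2, k3] as OpenCV has them; the pictures are not rectified), "extrinsics" (4x4, takes a point from camera to world coordinates). Camera axes: x right, y down, z forward; pixel columns grow to the right and rows downward; lengths in m; the calibration is good to about 2 mm. A picture is of the moment at which its call begins: read the wrist's pose just before it. calibration takes no time and is no camera call; for the wrist camera it gives the pose at the moment of the call.
- workorder.hand_in(): hands the job in, once; it reports no verdict.
Trained networks look in the newest picture that a camera, given by its name, has taken for a name from the list of things; names that differ only in an ending like _2 or _b are one class to them, and where a whole thing is asked for, a point or a joint stands for the part that bears it (a point fixed in the world has none). Each returns a list of dicts, best first, with "score" (0 to 1); they miss things now and then, are a little off and sometimes report something else, mostly with a low value. They report only what shows in the picture. A call takes as long as a camera call. They do not tell look-alikes from the thing itself.
- spotter.search_frame(camera, name): "centre" ([column, row] as shares, 0 to 1, of the picture: columns of its width, rows of its height, amid what is visible of it).
- spotter.outline_of(camera, name): "region" (480x640 bool, what is visible of it) and "centre" ([column, row] as shares, 0 to 1, of the picture: columns of its width, rows of its height, amid what is visible of it).
The state is a dict: "time_s": time; "q": joint angles; "dq": joint speeds; "joint_efforts": joint torques, N m; "eef_pos": TCP position; "eef_rot": TCP orientation; "wrist_force": force on the tool from outside, world axes, zero at the start; "torque": the same for the moment, N m; "opening": opening from 0.0 (shut) to 1.0 (fully open).
Only numpy, scipy, OpenCV 4.12 (cv2) and the standard library are available. Lean on these libraries where they do the work, as an engineer would, in place of code of your own. Each camera call takes 0.05 s, during which the arm holds its last target. There are 200 camera calls.

## Working session

There is one attempt and no reset: what is moved stays moved. The work goes in short steps, Python scripts to look and compute and a tool call to move; the robot and the scene stay as the last step left them, time stands still between calls to the robot, and variables do not carry over. Pictures are saved under pics/ and viewed, about 8 in all and at most 12, crops included, and the job is handed in when it is done.

Besides the shell and the picture viewer there is one more tool, called as a command line: name --argument value ..., lists and objects as JSON in quotes. move_arm: Moves the arm, as the interface text tells. Its arguments: {"type":"object","properties":{"motion":{"type":"array","items":{"type":"array"}}},"required":["motion"]}

```bash
mkdir -p pics
cat > h.py <<'E'
import numpy as np, cv2
from bench import monitor, viewer, workorder, spotter
from scipy.spatial.transform import Rotation as R
def K(c):
    f=240/np.tan(np.radians(c['fovy'])/2); return np.array([[f,0,c['cx']],[0,f,c['cy']],[0,0,1.]])
def ray(name,px,c=None):
    c=c or viewer.calibration(name)
    u=cv2.undistortPoints(np.array(px,float).reshape(-1,1,2),K(c),np.array(c['distortion'],float)).reshape(-1,2)
    E=np.array(c['extrinsics']); d=np.c_[u,np.ones(len(u))]@E[:3,:3].T
    return E[:3,3],d
def atz(name,px,z,c=None):
    o,d=ray(name,px,c); return o+d*((z-o[2])/d[:,2])[:,None]
def proj(name,P,c=None):
    c=c or viewer.calibration(name); E=np.linalg.inv(np.array(c['extrinsics']))
    return cv2.projectPoints(np.array(P,float).reshape(-1,1,3),cv2.Rodrigues(E[:3,:3])[0],E[:3,3],K(c),np.array(c['distortion'],float))[0].reshape(-1,2)
def Rt():
    o=monitor.get_obs(); q=o['eef_rot']; return np.array(o['eef_pos']),R.from_quat([q[1],q[2],q[3],q[0]])
E
python3 - <<'E'
from h import *
o=monitor.get_obs(); print({k:np.round(v,3) for k,v in o.items()})
for n in ['top','side','wrist']:
    im=viewer.camera(n); cv2.imwrite(f'pics/{n}0.png',im)
    c=viewer.calibration(n); print(n,c['fovy'],np.round(c['extrinsics'],3).tolist())
    for t in ['level','stand','knob','tin','jam_jar','jar']:
        for r in spotter.search_frame(n,t)[:3]:
            px=np.array(r['centre'])*[640,480]; print(t,round(r['score'],2),px.round(),atz(n,px,0.03)[0].round(3))
E
```

```text
{'time_s': np.float64(0.0), 'q': array([ 1.097,  0.182,  1.608,  0.   ,  1.354, -0.206]), 'dq': array([-0.   , -0.   , -0.001, -0.001, -0.002, -0.001]), 'joint_efforts': array([ 0.0000e+00, -4.4486e+01, -3.5134e+01, -0.0000e+00,  9.0000e-03,
       -0.0000e+00]), 'eef_pos': array([0.152, 0.554, 0.238]), 'eef_rot': array([-0.   ,  0.133,  0.991, -0.001]), 'wrist_force': array([-0.175, -0.207,  0.499]), 'torque': array([ 0.001, -0.016, -0.08 ]), 'opening': np.float64(1.005)}
top 49.4750484056571 [[0.017, -0.982, 0.191, 0.382], [-1.0, -0.018, -0.005, -0.143], [0.008, -0.19, -0.982, 1.254], [0.0, 0.0, 0.0, 1.0]]
level 0.9 [404. 272.] [ 0.536 -0.321  0.03 ]
level 0.86 [501. 281.] [ 0.518 -0.556  0.03 ]
stand 0.61 [232. 292.] [0.482 0.085 0.03 ]
knob 0.74 [171. 281.] [0.503 0.232 0.03 ]
knob 0.5 [229. 289.] [0.487 0.092 0.03 ]
tin 0.92 [374. 200.] [ 0.711 -0.25   0.03 ]
jam_jar 0.68 [252. 165.] [0.795 0.05  0.03 ]
jar 0.9 [322. 168.] [ 0.791 -0.123  0.03 ]
jar 0.72 [249. 170.] [0.781 0.057 0.03 ]
side 52.3201690915092 [[-0.983, -0.117, 0.142, 0.427], [-0.184, 0.633, -0.752, 0.87], [-0.001, -0.765, -0.644, 0.979], [0.0, 0.0, 0.0, 1.0]]
level 0.85 [360. 234.] [ 0.532 -0.322  0.03 ]
level 0.84 [374. 191.] [ 0.513 -0.572  0.03 ]
stand 0.78 [359. 340.] [0.483 0.093 0.03 ]
knob 0.74 [348. 366.] [0.497 0.177 0.03 ]
knob 0.21 [359. 236.] [ 0.535 -0.312  0.03 ]
tin 0.8 [299. 242.] [ 0.711 -0.25   0.03 ]
tin 0.48 [350. 366.] [0.492 0.175 0.03 ]
jam_jar 0.65 [251. 304.] [0.778 0.028 0.03 ]
jar 0.56 [268. 252.] [ 0.792 -0.185  0.03 ]
wrist 64.22063019770587 [[0.264, 0.929, 0.26, 0.086], [0.965, -0.254, -0.07, 0.573], [0.001, 0.269, -0.963, 0.374], [0.0, 0.0, 0.0, 1.0]]
```

View pics/top0.png

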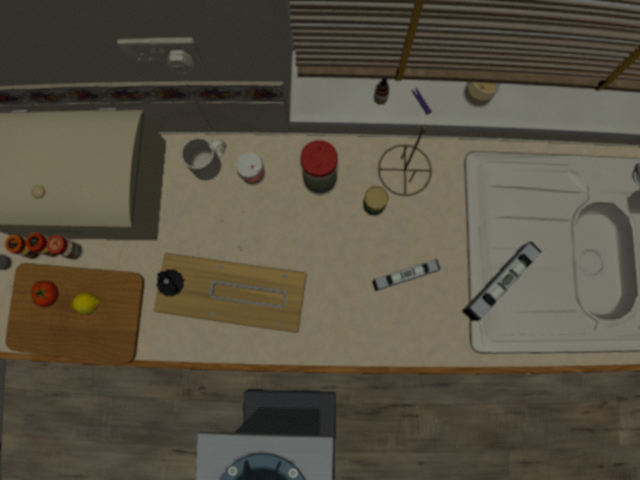

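Run:
```python
from h import *
im=viewer.camera('top')
for r in spotter.outline_of('top','level')[:2]:
    m=r['region'].astype(np.uint8); print(r['score'],m.sum(),cv2.minAreaRect(cv2.findNonZero(m)))
    b=cv2.boxPoints(cv2.minAreaRect(cv2.findNonZero(m))); print(atz('top',b,0.044).round(3).tolist())
for t in ['stand','knob']:
  for r in spotter.outline_of('top',t)[:2]:
    m=r['region'].astype(np.uint8); b=cv2.boxPoints(cv2.minAreaRect(cv2.findNonZero(m))); print(t,r['score'],atz('top',b,0.06).round(3).tolist(), atz('top',[np.array(r['centre'])*[640,480]],0.07).round(3))
cv2.imwrite('pics/topstand.png',cv2.resize(im[210:350,130:330],None,fx=4,fy=4,interpolation=cv2.INTER_CUBIC))
```

```text
0.97 851 ((405.6757507324219, 274.566162109375), (12.942766189575195, 69.32447814941406), 72.75853729248047)
[[0.517, -0.241, 0.044], [0.568, -0.398, 0.044], [0.539, -0.407, 0.044], [0.489, -0.25, 0.044]]
0.76 2029 ((501.3577575683594, 280.6556396484375), (22.035430908203125, 101.10995483398438), 42.43622970581055)
[[0.445, -0.449, 0.044], [0.626, -0.622, 0.044], [0.59, -0.662, 0.044], [0.411, -0.487, 0.044]]
stand 0.73 [[0.424, 0.264, 0.06], [0.57, 0.254, 0.06], [0.53, -0.092, 0.06], [0.387, -0.076, 0.06]] [[0.48  0.082 0.07 ]]
knob 0.59 [[0.53, 0.259, 0.06], [0.532, 0.197, 0.06], [0.469, 0.193, 0.06], [0.467, 0.254, 0.06]] [[0.498 0.215 0.07 ]]
```

The top view shows the smaller level at px (406,274) on the worktop and the larger look-alike at (501,281). The pocket is around (248,295), the knob is at (170,283), and the tin, jam jar and tall jar are behind them. I'll move to above the small level.

move_arm --motion '[[[-9.9,-12.5,0.5],[0,0,7.1],100],[[-9.9,-12.5,0.5],[0,0,7.1],100],[[-9.9,-12.5,0.5],[0,0,7.1],100],[[-9.9,-12.5,0.5],[0,0,7.1],100],[[-9.9,-12.5,0.5],[0,0,7.1],100],[[-9.9,-12.5,0.5],[0,0,7.1],100],[[-9.9,-12.5,0.5],[0,0,7.1],100],[[-9.9,-12.5,0.5],[0,0,7.1],100],[[-9.9,-12.5,0.5],[0,0,7.1],100],[[-9.9,-12.5,0.5],[0,0,7.1],100]]'

```text
time_s: 2.5
eef_pos: [0.3972, -0.0226, 0.2202]
eef_rot: [0.001, 0.589, 0.808, 0.0]
wrist_force: [0.1, -0.1, 0.0]
opening: 1.0
```

```bash
cat > to.py <<'E'
from h import *
import sys
x,y,z,yaw=map(float,sys.argv[1:5])
p,r=Rt(); ym=r.as_matrix()[:,1]; cur=np.degrees(np.arctan2(ym[1],ym[0]))
# yaw = world heading of the tool's y axis; target is vertical tool
a=np.radians(yaw); T=np.c_[[-np.sin(-a)*0+np.sin(a)*-1*-1*0,0,0]] if 0 else None
yv=np.array([np.cos(a),np.sin(a),0]); zv=np.array([0,0,-1.]); T=np.c_[np.cross(yv,zv),yv,zv]
if len(sys.argv)>5: T=T@np.eye(3)
rv=(r.inv()*R.from_matrix(T)).as_rotvec(degrees=True)/8
print('yaw',cur.round(2),'pos',p.round(4),'shift',(r.inv().apply(np.array([x,y,z])-p)/.06).round(3),'turn',rv.round(3),'t',monitor.get_obs()['time_s'].round(2))
E
sed -i '/^a=/s/;.*//;/^if len/d' to.py; python3 to.py 0.528 -0.324 0.21 17.6
```

```text
Traceback (most recent call last):
  File "to.py", line 9, in <module>
    print('yaw',cur.round(2),'pos',p.round(4),'shift',(r.inv().apply(np.array([x,y,z])-p)/.06).round(3),'turn',rv.round(3),'t',monitor.get_obs()['time_s'].round(2))
                                                                                                                               ^^^^^^^^^^^^^^^^^^^^^^^^^^^^^^^^^
AttributeError: 'float' object has no attribute 'round'
```

```bash
sed -i "s/\['time_s'\].round(2)/['time_s']/" to.py; python3 to.py 0.528 -0.324 0.21 17.6
```

```text
yaw 17.82 pos [ 0.3972 -0.0226  0.2202] shift [-5.449  0.537  0.176] turn [0.012 0.006 0.027] t 2.5
```

move_arm --motion '[[[-5.45,0.54,0.18],[0,0,0],100],[[-5.45,0.54,0.18],[0,0,0],100],[[-5.45,0.54,0.18],[0,0,0],100],[[-5.45,0.54,0.18],[0,0,0],100],[[-5.45,0.54,0.18],[0,0,0],100],[[-5.45,0.54,0.18],[0,0,0],100],[[-5.45,0.54,0.18],[0,0,0],100],[[-5.45,0.54,0.18],[0,0,0],100]]'

```text
time_s: 3.5
eef_pos: [0.5274, -0.32, 0.2089]
eef_rot: [-0.0, 0.588, 0.809, 0.0]
wrist_force: [0.2, 0.0, -1.0]
opening: 1.002
```

Run:
```python
from h import *
print(Rt()[0].round(4))
c=viewer.calibration('wrist'); im=viewer.camera('wrist'); cv2.imwrite('pics/w1.png',im)
for r in spotter.outline_of('wrist','level')[:2]:
    m=r['region'].astype(np.uint8); b=cv2.boxPoints(cv2.minAreaRect(cv2.findNonZero(m)))
    print(r['score'],b.round(),atz('wrist',b,0.044,c).round(4).tolist())
```

```text
[ 0.5274 -0.32    0.2089]
0.93 [[303. 127.]
 [338. 127.]
 [340. 321.]
 [306. 321.]] [[0.4926, -0.2532, 0.044], [0.5171, -0.2448, 0.044], [0.5709, -0.3967, 0.044], [0.5428, -0.4063, 0.044]]
0.83 [[170. 367.]
 [209. 340.]
 [258. 411.]
 [219. 438.]] [[0.4397, -0.4883, 0.044], [0.4671, -0.4502, 0.044], [0.5278, -0.5086, 0.044], [0.5003, -0.5507, 0.044]]
```

View pics/w1.png

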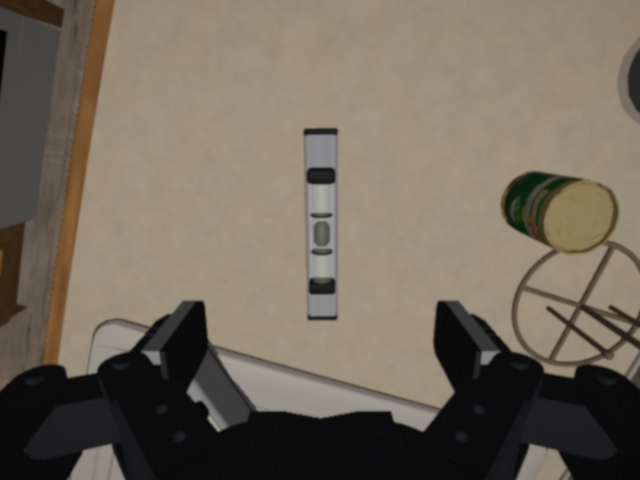

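The level lies with its centre at about px (321,224), corners (305,128) to (337,319), and the bubble in the middle. The fingers are clear of the tin. Next I'll compute the grasp.

```bash
python3 to.py 0.531 -0.325 0.026 18.8
```

```text
yaw 17.94 pos [ 0.5276 -0.32    0.2093] shift [-0.097  0.028  3.055] turn [ 0.001 -0.001 -0.107] t 3.6
```

move_arm --motion '[[[-0.1,0.03,1.0],[0,0,-0.11],100],[[-0.1,0.03,2.0],[0,0,-0.11],100],[[-0.1,0.03,2.0],[0,0,-0.11],100],[[-0.1,0.03,2.0],[0,0,-0.11],100]]'

```text
time_s: 4.1
eef_pos: [0.5324, -0.3272, 0.0915]
eef_rot: [0.001, 0.582, 0.813, -0.0]
wrist_force: [0.4, -0.6, 0.6]
opening: 1.004
```

```bash
python3 to.py 0.531 -0.325 0.026 18.8
```

```text
yaw 18.78 pos [ 0.5324 -0.3272  0.0915] shift [ 0.045 -0.012  1.091] turn [ 0.01   0.018 -0.003] t 4.1
```

move_arm --motion '[[[0.04,-0.01,0.6],[0,0,0],100],[[0.04,-0.01,1.09],[0,0,0],100],[[0.04,-0.01,1.09],[0,0,0],100],[[0.04,-0.01,1.09],[0,0,0],20],[[0.04,-0.01,1.09],[0,0,0],20],[[0.04,-0.01,1.09],[0,0,0],20],[[0.04,-0.01,1.09],[0,0,0],20],[[0.04,-0.01,1.09],[0,0,0],20]]'

```text
time_s: 5.1
eef_pos: [0.5306, -0.3254, 0.0248]
eef_rot: [0.001, 0.583, 0.813, -0.0]
wrist_force: [-0.8, 0.4, 7.2]
opening: 0.288
```

```bash
python3 to.py 0.470 -0.15 0.18 -6
```

```text
yaw 18.74 pos [ 0.5306 -0.3254  0.0248] shift [ 3.089 -0.016 -2.592] turn [0.01  0.011 3.092] t 5.1
```

move_arm --motion '[[[0,0,-0.8],[0,0,0],20],[[0,0,-1.6],[0,0,0],20],[[1,0,-2.6],[0,0,1.0],20],[[2,0,-2.6],[0,0,2],20],[[3.1,0,-2.6],[0,0,3.1],20],[[3.1,0,-2.6],[0,0,3.1],20],[[3.1,0,-2.6],[0,0,3.1],20],[[3.1,0,-2.6],[0,0,3.1],20],[[3.1,0,-2.6],[0,0,3.1],20]]'

```text
time_s: 6.22
eef_pos: [0.4705, -0.1499, 0.1793]
eef_rot: [-0.0, 0.744, 0.668, -0.0]
wrist_force: [0.7, -0.9, -1.1]
opening: 0.298
```

Run:
```python
from h import *
p,r=Rt(); print(p.round(4), r.as_matrix()[:,1].round(4),monitor.get_obs()['opening'],monitor.get_obs()['wrist_force'])
c=viewer.calibration('wrist'); im=viewer.camera('wrist'); cv2.imwrite('pics/w2.png',im); np.save('c2.npy',np.array([c],dtype=object))
for t in ['level','stand','knob','pocket']:
  for r in spotter.outline_of('wrist',t)[:2]:
    m=r['region'].astype(np.uint8); b=cv2.boxPoints(cv2.minAreaRect(cv2.findNonZero(m)))
    print(t,round(r['score'],2),b.round().tolist(),atz('wrist',b,0.06,c).round(4).tolist())
```

```text
[ 0.4705 -0.1499  0.1793] [ 9.943e-01 -1.067e-01 -2.000e-04] 0.29797382230104347 [ 0.68837554 -0.94263812 -1.14190483]
level 0.72 [[276.0, 96.0], [366.0, 96.0], [366.0, 416.0], [276.0, 416.0]] [[0.4525, -0.0553, 0.06], [0.5086, -0.0613, 0.06], [0.491, -0.2998, 0.06], [0.4197, -0.2922, 0.06]]
stand 0.88 [[176.0, 0.0], [408.0, 0.0], [408.0, 141.0], [176.0, 141.0]] [[0.4005, 0.0052, 0.06], [0.5376, -0.0098, 0.06], [0.5334, -0.0914, 0.06], [0.3844, -0.0754, 0.06]]
stand 0.6 [[632.0, 128.0], [639.0, 128.0], [639.0, 174.0], [632.0, 174.0]] [[0.6802, -0.0975, 0.06], [0.6849, -0.098, 0.06], [0.6881, -0.1282, 0.06], [0.6832, -0.1278, 0.06]]
pocket 0.82 [[176.0, 0.0], [408.0, 0.0], [408.0, 140.0], [176.0, 140.0]] [[0.4005, 0.0052, 0.06], [0.5376, -0.0098, 0.06], [0.5335, -0.0908, 0.06], [0.3846, -0.0748, 0.06]]
```

View pics/w2.png

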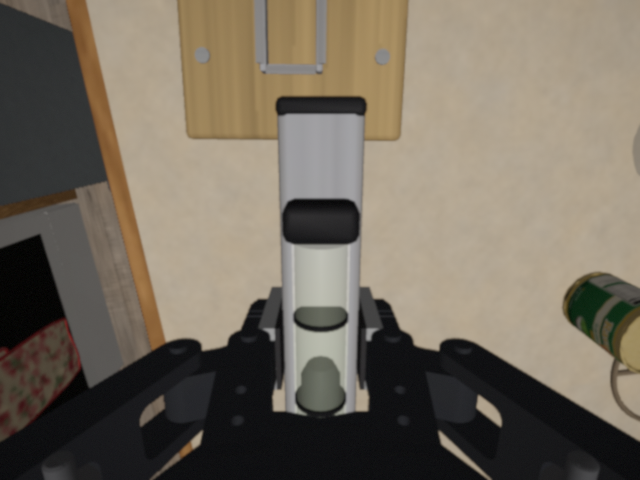

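The level is gripped square to the jaws. The pocket's near (-y) end shows at about px (262..323, 73) and the board's near edge at row 138. Next I'll look at the far end of the pocket.

move_arm --motion '[[[0.9,0,0],[0,0,0],20],[[1.8,0,0],[0,0,0],20],[[2.6,0,0],[0,0,0],20],[[2.6,0,0],[0,0,0],20],[[2.6,0,0],[0,0,0],20],[[2.6,0,0],[0,0,0],20]]'

```text
time_s: 7.22
eef_pos: [0.4867, 0.0054, 0.1795]
eef_rot: [0.0, 0.744, 0.668, -0.0]
wrist_force: [0.3, 0.0, -2.6]
opening: 0.291
```

Run:
```python
from h import *
p,r=Rt(); print(p.round(4), r.as_matrix()[:,1].round(4))
c=viewer.calibration('wrist'); im=viewer.camera('wrist'); np.save('c3.npy',np.array([c],dtype=object)); cv2.imwrite('pics/w3.png',im)
im2=cv2.imread('pics/w2.png')
a=cv2.resize(im2[0:110,230:360],None,fx=4,fy=4,interpolation=cv2.INTER_CUBIC)[:,:520]
b=cv2.resize(im[0:110,230:360],None,fx=4,fy=4,interpolation=cv2.INTER_CUBIC)
cv2.imwrite('pics/cmp.png',cv2.resize(np.hstack([a,b]),(780,330)))
```

```text
[0.4867 0.0054 0.1795] [ 0.9942 -0.1072  0.    ]
```

View pics/cmp.png

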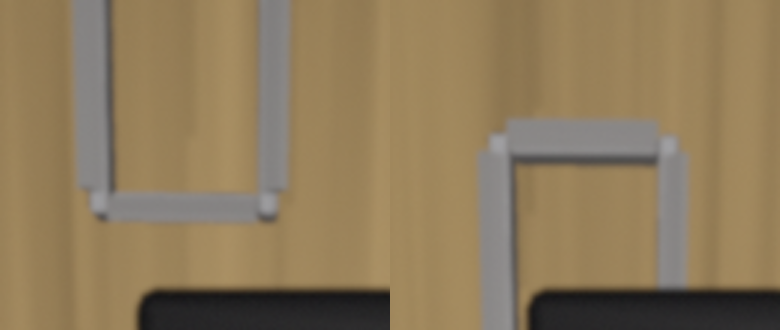

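The composite shows the corner posts of the pocket. At the near end they are at (263,68.3) and (319,68.3); at the far end, (266.7,48.3) and (322.7,48.3).

Run:
```python
from h import *
c2=np.load('c2.npy',allow_pickle=True)[0]; c3=np.load('c3.npy',allow_pickle=True)[0]
for z in (.068,.072,.076):
  n=atz('wrist',[[263,68.3],[319,68.3]],z,c2); f=atz('wrist',[[266.7,48.3],[322.7,48.3]],z,c3)
  N,F=n.mean(0),f.mean(0); d=F-N
  print(z,n.round(4).tolist(),f.round(4).tolist(),'len',np.linalg.norm(d).round(4),'w',np.linalg.norm(n[1]-n[0]).round(4),np.linalg.norm(f[1]-f[0]).round(4),'mid',((N+F)/2).round(4),'ang',np.degrees(np.arctan2(d[1],d[0])).round(2)-90)
# level in hand: front top edge corners (end cap) in w2/w3: check
im=cv2.imread('pics/w3.png'); 
g=cv2.cvtColor(im,cv2.COLOR_BGR2GRAY)
# end cap top-edge row & columns
print(g[90:115,321].tolist()); print(g[105,265:295].tolist(),g[105,350:380].tolist()); print(g[170,265:295].tolist(),g[170,350:380].tolist())
p,r=Rt(); ax=r.as_matrix()
for L in (.078,.080,.082,.084):
  for dx in (0,):
    P=[p+ax[:,0]*L+ax[:,1]*s-ax[:,2]*(.044-.0255) for s in (-.013,.013)]
    print(L,proj('wrist',P,c3).round(1).tolist())
P=[p+ax[:,0]*.05+ax[:,1]*s-ax[:,2]*(.044-.0255) for s in (-.013,.013)]; print(proj('wrist',P,c3).round(1).tolist())
```

```text
0.068 [[0.4477, -0.0397, 0.068], [0.4809, -0.0433, 0.068]] [[0.4676, 0.1263, 0.068], [0.5005, 0.1227, 0.068]] len 0.1672 w 0.0334 0.0331 mid [0.4742 0.0415 0.068 ] ang -6.799999999999997
0.072 [[0.4481, -0.0404, 0.072], [0.4808, -0.044, 0.072]] [[0.4681, 0.1254, 0.072], [0.5004, 0.1219, 0.072]] len 0.167 w 0.0329 0.0325 mid [0.4744 0.0407 0.072 ] ang -6.780000000000001
0.076 [[0.4486, -0.0411, 0.076], [0.4808, -0.0446, 0.076]] [[0.4685, 0.1246, 0.076], [0.5003, 0.1211, 0.076]] len 0.1669 w 0.0323 0.032 mid [0.4745 0.04   0.076 ] ang -6.769999999999996
[137, 137, 137, 136, 131, 113, 78, 42, 25, 29, 30, 33, 36, 39, 39, 41, 42, 41, 43, 42, 41, 37, 46, 89, 134]
[139, 139, 140, 143, 143, 129, 103, 102, 119, 117, 89, 50, 27, 28, 31, 33, 38, 37, 38, 38, 38, 38, 39, 38, 38, 39, 39, 40, 39, 40] [40, 39, 41, 41, 41, 41, 40, 41, 40, 41, 40, 38, 35, 31, 30, 46, 84, 121, 141, 147, 149, 150, 150, 150, 149, 149, 147, 145, 145, 143]
[139, 140, 141, 141, 142, 142, 132, 110, 103, 121, 133, 138, 132, 120, 116, 125, 135, 142, 147, 151, 155, 158, 161, 162, 163, 163, 163, 162, 162, 162] [166, 166, 166, 165, 164, 162, 160, 156, 153, 149, 144, 135, 126, 132, 144, 150, 152, 153, 154, 154, 153, 152, 150, 148, 148, 148, 151, 153, 154, 154]
0.078 [[276.2, 101.8], [366.7, 101.9]]
0.08 [[276.1, 94.4], [366.9, 94.5]]
0.082 [[275.9, 87.0], [367.1, 87.1]]
0.084 [[275.7, 79.5], [367.3, 79.6]]
[[278.8, 198.3], [363.8, 198.4]]
```

The posts measure 167.0 x 32.9 mm at z = 0.072 against the expected 167 x 33 mm, which matches. Pocket centre is (0.4744, 0.0407), yaw -6.78°.

```bash
python3 to.py 0.4744 0.041 0.112 -6.78
```

```text
yaw -6.16 pos [0.4867 0.0054 0.1795] shift [ 0.568 -0.267  1.125] turn [0.    0.001 0.077] t 7.275
```

move_arm --motion '[[[0.57,-0.27,0.5],[0,0,0.08],20],[[0.57,-0.27,1.12],[0,0,0.08],20],[[0.57,-0.27,1.12],[0,0,0.08],20],[[0.57,-0.27,1.12],[0,0,0.08],20],[[0.57,-0.27,1.12],[0,0,0.08],20]]'

```text
time_s: 7.9
eef_pos: [0.4756, 0.0415, 0.114]
eef_rot: [0.001, 0.748, 0.664, 0.001]
wrist_force: [-0.1, 1.0, -1.1]
opening: 0.296
```

```bash
python3 to.py 0.4744 0.041 0.086 -6.78
```

```text
yaw -6.76 pos [0.4756 0.0415 0.114 ] shift [-0.011 -0.02   0.466] turn [0.022 0.001 0.003] t 7.9
```

move_arm --motion '[[[-0.01,-0.02,0.1],[0,0,0],20],[[-0.01,-0.02,0.2],[0,0,0],20],[[-0.01,-0.02,0.3],[0,0,0],20],[[-0.01,-0.02,0.37],[0,0,0],20],[[-0.01,-0.02,0.37],[0,0,0],20]]'

```text
time_s: 8.52
eef_pos: [0.473, 0.0417, 0.0897]
eef_rot: [0.0, 0.747, 0.665, 0.0]
wrist_force: [2.8, -0.9, -2.7]
opening: 0.291
```

move_arm --motion '[[[0,0.015,0.05],[0,0,0],20],[[0,0.015,0.1],[0,0,0],20],[[0,0.015,0.1],[0,0,0],20]]'

```text
time_s: 8.9
eef_pos: [0.4737, 0.0418, 0.0844]
eef_rot: [-0.0, 0.747, 0.665, -0.0]
wrist_force: [-2.0, 0.4, 3.0]
opening: 0.293
```

move_arm --motion '[[[0,0,0.05],[0,0,0],20],[[0,0,0.1],[0,0,0],20],[[0,0,0.1],[0,0,0],20]]'

```text
time_s: 9.28
eef_pos: [0.4742, 0.0433, 0.0805]
eef_rot: [-0.001, 0.747, 0.665, 0.001]
wrist_force: [-9.5, 9.6, 27.6]
opening: 0.292
```

move_arm --motion '[[[0,0,-0.05],[0,0,0],20],[[0,0,-0.05],[0,0,0],20],[[0,0,-0.05],[0,0,0],60],[[0,0,-0.05],[0,0,0],60],[[0,0,-0.3],[0,0,0],60],[[0,0,-0.9],[0,0,0],60],[[0,0,-1.6],[0,0,0],60],[[0,0,-1.6],[0,0,0],60]]'

```text
time_s: 10.28
eef_pos: [0.4764, 0.0413, 0.1785]
eef_rot: [0.003, 0.747, 0.665, 0.002]
wrist_force: [-0.3, -0.1, 0.4]
opening: 0.598
```

Run:
```python
from h import *
p,r=Rt(); print(p.round(4), r.as_matrix()[:,1].round(4),monitor.get_obs()['wrist_force'])
c=viewer.calibration('wrist'); im=viewer.camera('wrist'); np.save('c4.npy',np.array([c],dtype=object)); cv2.imwrite('pics/w4.png',im)
for r in spotter.outline_of('wrist','knob')[:2]:
    m=r['region'].astype(np.uint8); print(r['score'],cv2.boundingRect(m),atz('wrist',[np.array(r['centre'])*[640,480]],0.09,c))
```

```text
[0.4764 0.0413 0.1785] [ 0.9931 -0.1166  0.0079] [-0.29638573 -0.11257982  0.39329099]
```

View pics/w4.png

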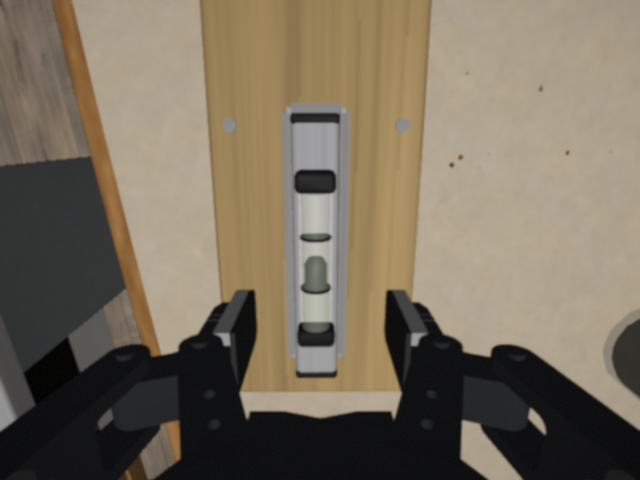

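The level sits in the trough: its far cap is at (316,118), inside the end wall, and its near cap is at (316,374). I'll check this against a projected model of the home pose.

Run:
```python
from h import *
c=np.load('c4.npy',allow_pickle=True)[0]
a=np.radians(-6.78); ex=np.array([np.cos(a),np.sin(a),0]); ey=np.array([-np.sin(a),np.cos(a),0]); o=np.array([.4744,.0407,.0597])
im=cv2.imread('pics/w4.png'); g=cv2.cvtColor(im,cv2.COLOR_BGR2GRAY)
for z in (0.044,0.047):
  for t in (-.015,0,.015):
    ez=np.cross(ex,ey); ey2=ey*np.cos(t)+ez*np.sin(t); ez2=np.cross(ex,ey2)
    print(z,t,proj('wrist',[o+ex*x+ey2*y+ez2*z for y in (.08,-.08) for x in (-.013,.013)],c).round(1).tolist())
print('posts',proj('wrist',[o+ex*x+ey*y+[0,0,.012] for y in (.0835,-.0835) for x in (-.0165,.0165)],c).round(1).tolist())
print(g[100:128,316].tolist(),g[366:385,316].tolist()); print(g[372,285:305].tolist(),g[372,328:345].tolist());print(g[118,280:300].tolist(),g[118,330:352].tolist())
```

```text
0.044 -0.015 [[291.3, 112.6], [340.9, 112.8], [295.7, 379.5], [336.9, 379.3]]
0.044 0 [[291.2, 113.8], [341.0, 114.0], [295.8, 379.2], [336.8, 379.1]]
0.044 0.015 [[291.1, 115.1], [341.2, 115.2], [295.9, 378.9], [336.7, 378.8]]
0.047 -0.015 [[291.0, 112.2], [341.3, 112.4], [295.4, 382.3], [337.1, 382.2]]
0.047 0 [[290.8, 113.5], [341.4, 113.7], [295.6, 382.1], [337.0, 382.0]]
0.047 0.015 [[290.7, 114.9], [341.5, 115.0], [295.7, 381.9], [336.9, 381.8]]
posts [[288.7, 110.5], [343.7, 110.6], [293.4, 356.0], [339.4, 355.9]]
[131, 131, 133, 135, 135, 134, 134, 135, 135, 136, 137, 132, 109, 72, 41, 32, 37, 41, 43, 43, 43, 55, 96, 136, 153, 158, 158, 158] [160, 161, 160, 160, 155, 139, 106, 65, 42, 33, 41, 76, 112, 131, 135, 136, 135, 136, 136]
[128, 133, 136, 137, 137, 135, 133, 131, 129, 120, 98, 63, 44, 53, 72, 90, 100, 104, 104, 104] [92, 92, 92, 90, 83, 67, 53, 45, 67, 104, 128, 135, 134, 133, 134, 136, 139]
[135, 134, 135, 134, 134, 133, 135, 136, 131, 114, 78, 40, 32, 36, 38, 38, 37, 39, 38, 39] [43, 44, 43, 42, 42, 42, 40, 36, 37, 66, 105, 128, 134, 133, 133, 132, 131, 133, 136, 137, 136, 134]
```

The model agrees within about 1 mm (edge rows 112.5 and 377.2 against 113.8 and 379.2, and the right span), so the level is home. Next, the knob.

```bash
python3 to.py 0.4957 0.2194 0.21 -43
```

```text
yaw -6.7 pos [0.474  0.0416 0.1748] shift [ 2.985  0.015 -0.587] turn [ 9.000e-03 -3.000e-03  4.537e+00] t 10.375
```

move_arm --motion '[[[0.5,0,-0.6],[0,0,1],100],[[1.5,0,-0.6],[0,0,2],100],[[2.5,0,-0.6],[0,0,3.2],100],[[3.0,0,-0.6],[0,0,4.5],100],[[3.0,0,-0.6],[0,0,4.5],100],[[3.0,0,-0.6],[0,0,4.5],100],[[3.0,0,-0.6],[0,0,4.5],100]]'

```text
time_s: 11.25
eef_pos: [0.4946, 0.2193, 0.2096]
eef_rot: [0.0, 0.916, 0.401, -0.001]
wrist_force: [-0.4, -0.3, 0.5]
opening: 1.004
```

Run:
```python
from h import *
p,r=Rt(); print(p.round(4), r.as_matrix()[:,1].round(4))
c=viewer.calibration('wrist'); im=viewer.camera('wrist'); np.save('c5.npy',np.array([c],dtype=object)); cv2.imwrite('pics/w5.png',im)
for r in spotter.outline_of('wrist','knob')[:2]:
    m=r['region'].astype(np.uint8); print(r['score'],cv2.boundingRect(m))
t=viewer.camera('top'); s=viewer.camera('side'); 
pt=proj('top',[[.4744,.0407,.118]])[0]; ps=proj('side',[[.4744,.0407,.118]])[0]; print(pt,ps)
cr=lambda i,q:cv2.resize(cv2.getRectSubPix(i,(100,70),tuple(map(float,q))),None,fx=4,fy=4,interpolation=cv2.INTER_CUBIC)
w=cv2.resize(im,(426,320)); row=np.hstack([cr(t,pt),cr(s,ps)])
can=np.zeros((600,800,3),np.uint8); can[:280]=row; can[280:600,:426]=w; cv2.imwrite('pics/c5.png',can)
```

```text
[0.4946 0.2193 0.2096] [ 7.349e-01 -6.782e-01 -4.000e-04]
0.87 (276, 188, 93, 100)
[244.28762772 292.04883798] [366.52698562 300.12833602]
```

View pics/c5.png

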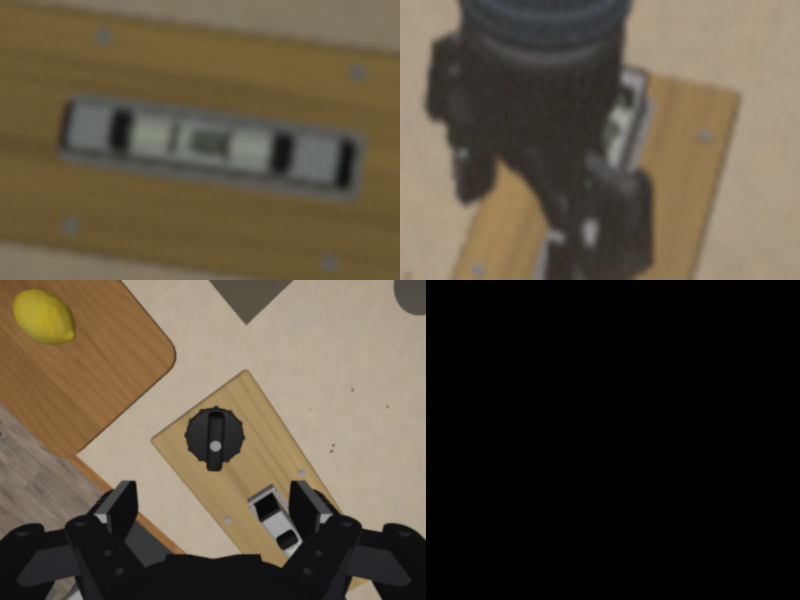

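Top crop: the vial is clearly visible, with the bubble towards the knob-away side and its lines at u = 176 and 229. Wrist: the knob bar is nearly parallel to the tool's x, centred at px (322,243).

```bash
python3 - <<'E'
from h import *
c=np.load('c5.npy',allow_pickle=True)[0]
print(atz('wrist',[[322,243],[323,201],[321,285]],.112,c).round(4))
g=cv2.cvtColor(cv2.imread('pics/w5.png'),cv2.COLOR_BGR2GRAY)
for r in (205,220,262,275): print(r,g[r,300:346:2].tolist())
E
python3 to.py 0.4957 0.2194 0.13 -43
```

```text
[[0.4962 0.2206 0.112 ]
 [0.5148 0.2399 0.112 ]
 [0.4765 0.2001 0.112 ]]
205 [49, 50, 50, 50, 50, 50, 40, 17, 17, 18, 20, 20, 17, 17, 18, 18, 17, 16, 24, 45, 49, 49, 48]
220 [46, 47, 45, 46, 47, 45, 29, 21, 28, 35, 38, 39, 41, 41, 42, 43, 39, 29, 24, 39, 46, 45, 44]
262 [34, 35, 37, 34, 35, 26, 21, 27, 32, 36, 36, 36, 35, 35, 33, 29, 24, 21, 33, 36, 36, 36, 35]
275 [143, 144, 144, 145, 136, 77, 25, 29, 34, 35, 33, 32, 31, 31, 29, 24, 30, 87, 124, 126, 122, 124, 131]
yaw -42.75 pos [0.4949 0.2197 0.2102] shift [0.005 0.013 1.337] turn [ 0.    -0.001  0.032] t 11.45
```

move_arm --motion '[[[0.02,0.01,0.9],[0,0,0.15],100],[[0.02,0.01,1.6],[0,0,0.15],60],[[0.02,0.01,1.84],[0,0,0.15],60],[[0.02,0.01,1.84],[0,0,0.15],5],[[0.02,0.01,1.84],[0,0,0.15],5],[[0.02,0.01,1.84],[0,0,0.15],5],[[0.02,0.01,1.84],[0,0,0.15],5]]'

```text
time_s: 12.32
eef_pos: [0.4978, 0.2208, 0.1014]
eef_rot: [0.001, 0.92, 0.391, 0.002]
wrist_force: [3.8, -3.9, 3.1]
opening: 0.175
```

move_arm --motion '[[[0,0.03,0.08],[0,0,0],5],[[0,0.03,0.16],[0,0,0],5],[[0,0.03,0.2],[0,0,0],5],[[0,0.03,0.2],[0,0,0],5]]'

```text
time_s: 12.82
eef_pos: [0.4992, 0.2221, 0.092]
eef_rot: [-0.001, 0.92, 0.392, 0.003]
wrist_force: [-6.3, 5.6, 26.9]
opening: 0.173
```

```bash
cat > bub.py <<'E'
from h import *
import sys
a=np.radians(-6.78); ey=np.array([-np.sin(a),np.cos(a),0]); ex=np.array([np.cos(a),np.sin(a),0]); o=np.array([.4744,.0407,.060+.056])
s=np.arange(-46,47,2.)/1000
ims=[cv2.cvtColor(viewer.camera('top'),cv2.COLOR_BGR2GRAY).astype(np.float32) for _ in range(3)]; im=sum(ims)/3
best=[]
for x in np.arange(-3,4)*.002:
    px=proj('top',[o+ex*x+ey*t for t in s]).astype(np.float32)
    best.append(cv2.remap(im,px[:,:1],px[:,1:],cv2.INTER_CUBIC)[:,0])
v=np.mean(best[2:5],0)
print(' '.join(f'{t*1000:.0f}:{b:.0f}' for t,b in zip(s,v)))
ob=monitor.get_obs(); print(ob['time_s'],np.round(ob['eef_pos'],4),np.round(ob['wrist_force'],1))
P=proj('top',[o])[0]; cv2.imwrite(sys.argv[1],cv2.resize(cv2.getRectSubPix(im.astype(np.uint8),(80,50),tuple(map(float,P))),None,fx=8,fy=8,interpolation=cv2.INTER_CUBIC))
E
python3 bub.py pics/b0.png
```

```text
-46:22 -44:19 -42:20 -40:34 -38:67 -36:103 -34:125 -32:125 -30:112 -28:94 -26:78 -24:71 -22:70 -20:70 -18:68 -16:65 -14:63 -12:70 -10:92 -8:114 -6:126 -4:132 -2:134 0:134 2:134 4:133 6:133 8:133 10:131 12:122 14:99 16:80 18:91 20:116 22:131 24:133 26:133 28:133 30:133 32:134 34:134 36:128 38:108 40:76 42:44 44:25 46:20
12.975 [0.4992 0.2221 0.092 ] [-6.2  5.2 26.6]
```

View pics/b0.png

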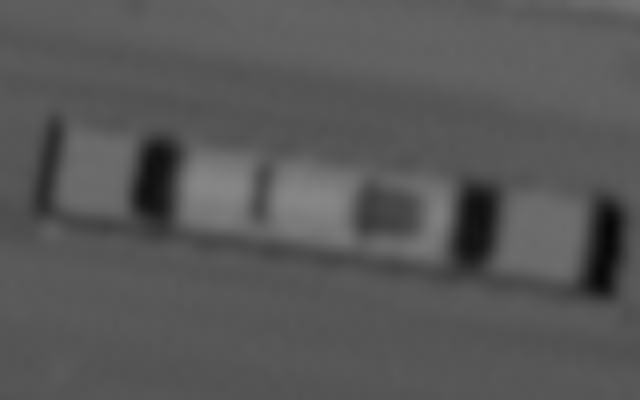

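The bubble sits towards -y, at roughly -19 mm, with the lines at about -13 and +15.5. I'll turn clockwise about 30° and settle.

move_arm --motion '[[[0,-0.018,0],[0,0,0.8],5],[[0,-0.018,0],[0,0,1.6],5],[[0,-0.018,0],[0,0,2.4],5],[[0,-0.018,0],[0,0,3.2],5],[[0,-0.018,0],[0,0,3.8],5],[[0,-0.018,0],[0,0,3.8],5],[[0,-0.018,0],[0,0,3.8],5],[[0,-0.018,0],[0,0,3.8],5],[[0,-0.018,0],[0,0,3.8],5],[[0,-0.018,0],[0,0,3.8],5]]'

```text
time_s: 14.22
eef_pos: [0.4998, 0.2205, 0.0921]
eef_rot: [0.0, 0.991, 0.137, 0.003]
wrist_force: [-2.1, -5.1, 24.7]
opening: 0.17
```

move_arm --motion '[[[0,0,0],[0,0,0],5],[[0,0,0],[0,0,0],5],[[0,0,0],[0,0,0],5],[[0,0,0],[0,0,0],5],[[0,0,0],[0,0,0],5],[[0,0,0],[0,0,0],5]]'

```text
time_s: 14.98
eef_pos: [0.4998, 0.2205, 0.0921]
eef_rot: [0.0, 0.991, 0.137, 0.003]
wrist_force: [-2.3, -5.9, 24.1]
opening: 0.17
```

```bash
python3 bub.py pics/b1.png; python3 to.py 0.498 0.221 0.092 -74
```

```text
-46:21 -44:18 -42:24 -40:48 -38:84 -36:116 -34:132 -32:135 -30:132 -28:122 -26:103 -24:82 -22:72 -20:70 -18:70 -16:64 -14:56 -12:57 -10:69 -8:88 -6:110 -4:127 -2:134 0:135 2:134 4:134 6:135 8:134 10:130 12:114 14:91 16:85 18:105 20:125 22:133 24:134 26:133 28:134 30:133 32:134 34:133 36:124 38:101 40:68 42:39 44:24 46:18
15.125 [0.4997 0.2205 0.0921] [-2.7 -5.8 24. ]
yaw -74.28 pos [0.4997 0.2205 0.0921] shift [-0.026 -0.016  0.001] turn [ 0.013 -0.046 -0.034] t 15.125
```

move_arm --motion '[[[0,0.01,0],[0,0,0.8],5],[[0,0.01,0],[0,0,1.6],5],[[0,0.01,0],[0,0,2.4],5],[[0,0.01,0],[0,0,3.2],5],[[0,0.01,0],[0,0,3.75],5],[[0,0.01,0],[0,0,3.75],5],[[0,0.01,0],[0,0,3.75],5],[[0,0.01,0],[0,0,3.75],5],[[0,0.01,0],[0,0,3.75],5],[[0,0.01,0],[0,0,3.75],5]]'

```text
time_s: 16.38
eef_pos: [0.4998, 0.2184, 0.092]
eef_rot: [0.001, 0.992, -0.124, 0.003]
wrist_force: [-2.8, -13.0, 26.5]
opening: 0.176
```

move_arm --motion '[[[0,0,0],[0,0,0],5],[[0,0,0],[0,0,0],5],[[0,0,0],[0,0,0],5],[[0,0,0],[0,0,0],5],[[0,0,0],[0,0,0],5],[[0,0,0],[0,0,0],5],[[0,0,0],[0,0,0],5],[[0,0,0],[0,0,0],5],[[0,0,0],[0,0,0],5],[[0,0,0],[0,0,0],5]]'

```text
time_s: 17.62
eef_pos: [0.4998, 0.2184, 0.092]
eef_rot: [0.001, 0.992, -0.124, 0.003]
wrist_force: [-2.7, -11.9, 26.5]
opening: 0.171
```

```bash
python3 bub.py pics/b2.png; python3 to.py 0.498 0.221 0.092 -104
```

```text
-46:21 -44:20 -42:36 -40:70 -38:106 -36:128 -34:136 -32:136 -30:135 -28:135 -26:135 -24:135 -22:135 -20:130 -18:114 -16:89 -14:77 -12:81 -10:81 -8:76 -6:71 -4:71 -2:71 0:70 2:69 4:70 6:78 8:95 10:107 12:101 14:85 16:92 18:115 20:130 22:134 24:135 26:134 28:134 30:135 32:134 34:132 36:117 38:89 40:56 42:32 44:22 46:20
17.775 [0.4998 0.2184 0.092 ] [ -2.8 -12.   25.8]
yaw -104.27 pos [0.4998 0.2184 0.092 ] shift [-0.04  -0.035 -0.001] turn [ 0.008 -0.046 -0.034] t 17.775
```

move_arm --motion '[[[0,0.02,0],[0,0,0.3],5],[[0,0.02,0],[0,0,0.5],5],[[0,0.02,0],[0,0,0.5],5],[[0,0.02,0],[0,0,0.5],5],[[0,0.02,0],[0,0,0.5],5],[[0,0.02,0],[0,0,0.5],5],[[0,0.02,0],[0,0,0.5],5],[[0,0.02,0],[0,0,0.5],5],[[0,0.02,0],[0,0,0.5],5],[[0,0.02,0],[0,0,0.5],5]]'

```text
time_s: 19.02
eef_pos: [0.4997, 0.218, 0.092]
eef_rot: [0.0, 0.987, -0.159, 0.003]
wrist_force: [-1.8, -9.2, 24.7]
opening: 0.174
```

move_arm --motion '[[[0,0,0],[0,0,0],5],[[0,0,0],[0,0,0],5],[[0,0,0],[0,0,0],5],[[0,0,0],[0,0,0],5],[[0,0,0],[0,0,0],5],[[0,0,0],[0,0,0],5],[[0,0,0],[0,0,0],5],[[0,0,0],[0,0,0],5],[[0,0,0],[0,0,0],5],[[0,0,0],[0,0,0],5]]'

```text
time_s: 20.27
eef_pos: [0.4997, 0.218, 0.092]
eef_rot: [0.0, 0.987, -0.159, 0.003]
wrist_force: [-2.4, -8.7, 25.4]
opening: 0.173
```

```bash
python3 bub.py pics/b3.png
```

```text
-46:21 -44:20 -42:39 -40:76 -38:110 -36:130 -34:135 -32:136 -30:135 -28:135 -26:135 -24:135 -22:135 -20:131 -18:115 -16:95 -14:92 -12:107 -10:109 -8:94 -6:78 -4:71 -2:71 0:71 2:71 4:70 6:71 8:75 10:80 12:79 14:78 16:95 18:119 20:132 22:135 24:134 26:134 28:134 30:135 32:135 34:132 36:117 38:88 40:55 42:31 44:21 46:18
20.425 [0.4997 0.218  0.092 ] [ -2.  -10.3  26.3]
```

View pics/b3.png

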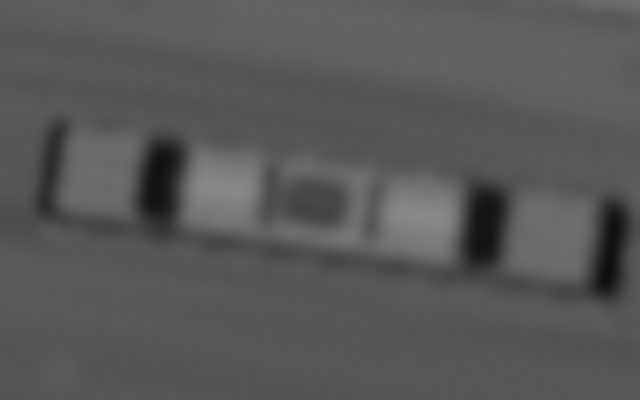

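The bubble is now about 2 mm to the +y side, having been about 2 mm to the -y side before. I'll turn back half of that step.

move_arm --motion '[[[0,0,0],[0,0,-0.25],5],[[0,0,0],[0,0,-0.25],5],[[0,0,0],[0,0,-0.25],5],[[0,0,0],[0,0,-0.25],5],[[0,0,0],[0,0,-0.25],5],[[0,0,0],[0,0,-0.25],5],[[0,0,0],[0,0,-0.25],5],[[0,0,0],[0,0,-0.25],5],[[0,0,0],[0,0,-0.25],5],[[0,0,0],[0,0,-0.25],5]]'

```text
time_s: 21.68
eef_pos: [0.4998, 0.2181, 0.0921]
eef_rot: [0.0, 0.99, -0.141, 0.003]
wrist_force: [-1.2, -8.9, 25.4]
opening: 0.173
```

move_arm --motion '[[[0,0,0],[0,0,0],5],[[0,0,0],[0,0,0],5],[[0,0,0],[0,0,0],5],[[0,0,0],[0,0,0],5],[[0,0,0],[0,0,0],5],[[0,0,0],[0,0,0],5],[[0,0,0],[0,0,0],5],[[0,0,0],[0,0,0],5],[[0,0,0],[0,0,0],5],[[0,0,0],[0,0,0],5]]'

```text
time_s: 22.92
eef_pos: [0.4997, 0.2181, 0.092]
eef_rot: [0.0, 0.99, -0.141, 0.003]
wrist_force: [-2.2, -8.4, 24.2]
opening: 0.175
```

```bash
python3 bub.py pics/b4.png
```

```text
-46:21 -44:20 -42:37 -40:73 -38:110 -36:130 -34:136 -32:136 -30:134 -28:134 -26:135 -24:135 -22:135 -20:130 -18:114 -16:93 -14:88 -12:99 -10:98 -8:83 -6:73 -4:71 -2:71 0:71 2:70 4:70 6:74 8:85 10:96 12:93 14:83 16:96 18:119 20:132 22:135 24:134 26:134 28:135 30:135 32:135 34:132 36:117 38:88 40:54 42:31 44:21 46:18
23.075 [0.4997 0.2181 0.0921] [-1.8 -7.9 25. ]
```

View pics/b4.png

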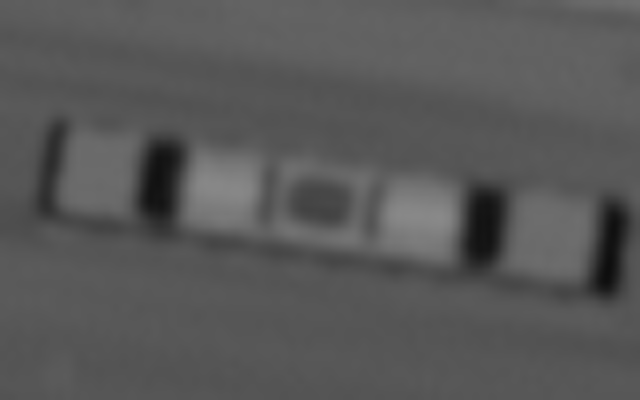

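The bubble is symmetric between the lines: it is centred at u≈320 and the lines are at 270 and 372. It is settled, the push is 25 N and the knob is bottomed, so I'm handing in.

```bash
python3 -c "
from bench import workorder; print(workorder.hand_in())"
```

```text
the job is handed in; nothing more can be done
None
```

I put the smaller spirit level in its pocket, then pressed the levelling knob down and turned it clockwise about 62°. I handed the job in at about 23 s with the knob still held down; the hand-in gives no verdict.

**Level home:** pushed home with about 27 N. After release, the wrist picture matched a model of the home pose within about 1 mm. I did not measure the level's height on its own.

**Knob pressed:** the knob went down about 9.4 mm and then held firm against a steady 25 N. The spring bottoms at 7 to 8 N, so I take it as fully down; I had no direct reading of the spring joint. About 8 N of sideways force remained on the grip.

**Bubble:** in the last top-camera picture it sat between the lines, within about 0.5 mm of the middle, about 2.5 s after the last turn. A first reading of about -19 mm was taken before the bubble had settled. I measured again after each turn and corrected a 2 mm overshoot.

**Jars and tin:** I did not go near the tin or either jar, and did not re-measure their positions at the end.

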